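Tip the brass ball out of the press-shop tray

ROBOT

A 7-joint arm with a two-finger parallel gripper is mounted at the origin on the work surface. World frame = base frame: x ahead of the robot, y to its left, z up, the work surface at z = 0. Lengths are in m, angles in degrees, forces in N, time in s.
With the tool pointing down it reaches from about 0.425 to 0.95 m from the base axis. Payload 4.7 kg.
Tool frame: the origin (TCP) lies at the very end of the fingers, on their centre line; the grasp point (between the pads) lies 19 mm behind it; z points along the fingers, y is the line along which they close (so a half turn about z gives the same grasp; the last joint's range is limited). The gripper opens to 87 mm and grips with 3 to 60 N. Pads are 19 mm wide; open, the fingers measure 117 mm over their backs; the gripper's body (75 mm by 190 mm) begins 51 mm behind the grasp point.
Start: joints at [68.589, 26.849, -2.785, 87.806, 1.381, 65.374, -4.715], TCP at [0.228, -0.635, 0.223] pointing down, gripper open.
Joint ranges: [-148.3, 148.3], [-19.14, 114.17], [-79.39, 73.82], [5.75, 140.21], [-59.74, 239.74], [12.07, 113.84], [-152.46, 152.46]. Speed limits (degrees/s): [147.25, 147.25, 180, 180, 180, 180, 180].

INTERFACE

Orientations are given as a 3x3 rotation matrix whose columns are the frame's x, y, z axes.
In Python, from workcell import env gives the robot as it stands. Calls block until the motion is done:
- env.move_ptp(position, orientation): joint-space move of the TCP to a pose.
- env.move_straight(position, vel=0.15, ori=None, stop_force=None): straight line of the TCP; ori=None keeps the orientation; vel is the mean speed in m/s. With stop_force (N) it stops when the force on the tool has changed by that much, and returns True; else False.
- env.move_joints(angles): joint-space move.
- env.open() and env.close(squeeze=None): open the fingers fully, or close them until they stop; squeeze is the grip in N (None keeps the last).
- env.dwell(seconds).
- env.ik(position, orientation): joint angles nearest the present ones, or None.
- env.observe(): the state.
- env.get_image(name): name is "side" or "top"; returns (picture, depth): 480x640x3 uint8, blue, green, red; 480x640 float32, m along the optical axis (not along the pixel's ray), 0 where there is no reading.
- env.camera_params(name): a dict with "vfov" (degrees; the focal length in pixels is half the picture's height over the tangent of half this angle, whatever the lens; pixels are square), "cx", "cy" (the principal point, pixels), "rvec" (rotation vector, rad) and "tvec" (3), from world to camera coordinates, as OpenCV has them. Camera axes: x right, y down, z forward; pixel columns grow to the right and rows downward; lengths in m; the calibration is good to about 2 mm. A picture is of the moment at which its call begins. camera_params takes no time and is no camera call.
A pose or a line that the arm cannot do raises env.PlanningError and nothing moves.
- env.sign_off(): hands the job in; it is judged then, once.
The state is a dict: "clock": time; "q": joint angles; "dq": joint speeds; "effort": joint torques, N m; "position": TCP position; "orientation": TCP orientation; "contact_force": force on the tool from outside, world axes, zero at the start; "wrist_torque": the same for the moment, N m; "opening": finger opening in m; "grasp_force": force on a finger pad.
Only numpy, scipy, OpenCV 4.12 (cv2) and the standard library are available. Lean on these libraries where they do the work, as an engineer would, in place of code of your own. Each camera call takes 0.05 s, during which the arm holds its last target. There are 200 camera calls.

TASK

I need the brass swivel ball for a press: pick up the green divided tray by its white post, hold its brass-ball corner over the white dish and tip the tray on that corner so that the brass ball rolls out through the rim gap into the white dish while the steel ball stays in the tray. Then set the tray gently back down flat on the bench and let go; do not touch either ball with the gripper and do not let go of the tray in mid-air.

Things in the scene. Friction and masses are not known exactly. Their poses are not given: they have to be found in the camera images.
- tray: Green tray, 0.4 kg, 164 mm square, sides along its x, y; origin: centre of underside. Handle: 22 mm square post, sides along x, y; grip 60-90 mm up (top 96), on a 60 mm square plinth 34 high. Rim 40 high, 4 thick; 36 high dividers on x and y axes: four bays. Gaps: each corner lacks 32 mm of rim both ways. Black bay floors rise 7 degrees towards the gap, ending at |x|=|y|=81, z=19 mm.
- white_dish: White round dish, loose, 0.6 kg, origin at the centre of its underside; 164 mm across at the rim, 140 mm at the foot, 50 mm high, wall 4 mm, floor 6 mm. A blue dish of the same shape stands nearby and is not to be used.
- brass_ball: Brass (yellow) ball, 22 mm diameter, 47 g, origin at its centre. Starts in one bay of the tray, at rest against plinth and divider. It rolls to its gap once the tray is tipped more than 7 degrees towards that corner; a slow tip to 20-30 degrees empties the bay. Balls in other bays then roll against rim or dividers and stay.
- steel_ball: Steel (grey) ball, 22 mm diameter, 44 g, origin at its centre; starts in a bay next to the brass ball's, at rest against plinth and divider. The other two bays are empty.
Things that resemble listed ones, but are neither listed nor needed, are in the scene too. What is shaped like the tray but purple, red or turquoise is not meant.

How it is judged (in metres and radians):
On the way, in this order (a step that is already met when the one before it is completed fails the run):
1. the tray is lifted clear of the bench with both balls still in it (height (world z) of tray above 0.03 m and distance between each of brass_ball, steel_ball and tray below 0.11 m), for 0.1 s.
2. the brass ball lies in the white dish (horizontal distance between brass_ball and white_dish below 0.075 m and z of brass_ball in the frame of white_dish below 0.045 m), for 0.2 s.
At the end, for the whole second after the job is handed in: Brass ball in the white dish (within 75 mm of its axis, under 45 mm above its underside, dish upright within 10 degrees); steel ball inside the tray; tray flat anywhere on the bench (within 10 mm of it, tilt under 6 degrees), at rest (all of step 2 and z of brass_ball in the frame of white_dish above 0 m and angle between white_dish's own z axis and vertical below 0.17 rad and x of steel_ball in the frame of tray between -0.08 and 0.08 m and y of steel_ball in the frame of tray between -0.08 and 0.08 m and z of steel_ball in the frame of tray between 0.005 and 0.045 m and height (world z) of tray below 0.01 m and angle between tray's own z axis and vertical below 0.1 rad and linear speed of tray below 0.03 m/s); the robot touches nothing.
It fails at once if the gripper touches a ball (contact force between the fingers and brass_ball above 0.5 N or contact force between the fingers and steel_ball above 0.5 N).
It fails at once if the tray is let go in mid-air (more than 20 mm above the bench) (height (world z) of tray above 0.02 m and contact force between the fingers and tray below 0.1 N).
It also fails if it takes over 64 s, if anything falls off the work surface, if the arm or the gripper's body presses on something with over 40 N, if the wrist force passes 120 N, or if a joint passes its speed limit or range.

## Working session

There is one attempt and no reset: what is moved stays moved. The work goes in short steps, each a Python script; the robot and the scene stay as the last script left them, time stands still between calls to the robot, and variables do not carry over. Pictures are saved under pics/ and viewed, at most 10 in all, crops included, and the job is handed in when it is done.

```bash
mkdir -p pics; python3 - <<'E'
from workcell import env
import cv2,numpy as np
for n in("top","side"):
    p,d=env.get_image(n); cv2.imwrite(f"pics/{n}0.png",p); np.save(f"pics/{n}0.npy",d)
    print(n,env.camera_params(n))
print(env.observe())
E
```

```text
top {'vfov': 48.42919049219299, 'cx': 320.0658917875467, 'cy': 246.49934345426294, 'rvec': array([ 2.16636269, -2.17524464,  0.16140945]), 'tvec': array([-0.10973408,  0.41907319,  1.07691221])}
side {'vfov': 57.56679089086375, 'cx': 320.7064761670842, 'cy': 234.24265960465252, 'rvec': array([ 0.56520016, -2.53926841,  1.32445819]), 'tvec': array([0.34882841, 0.1827728 , 0.70412332])}
{'clock': 0.1, 'q': array([68.58787978, 26.89563913, -2.78487244, 87.86584187,  1.38083268,
       65.37544201, -4.71706612]), 'dq': array([-0.02786067, -0.08110926,  0.12359383, -0.26052233, -0.16783022,
       -0.01919819,  0.03949258]), 'effort': array([ 7.34771820e-04, -5.09168494e+01, -8.11016955e-02, -2.36828202e+01,
       -6.15409948e-02,  3.44543369e-02,  2.74586114e-05]), 'position': array([ 0.22800152, -0.63475996,  0.22157731]), 'orientation': array([[ 9.41135863e-01,  3.38027879e-01, -6.63996981e-04],
       [ 3.38028527e-01, -9.41134369e-01,  1.67755722e-03],
       [-5.78492719e-05, -1.80325918e-03, -9.99998372e-01]]), 'contact_force': array([-0.45913294,  0.81387595,  0.3996462 ]), 'wrist_torque': array([-0.02675554,  0.00559801,  0.00350718]), 'grasp_force': 0.0, 'opening': 0.08739531983807816}
```

View pics/top0.png

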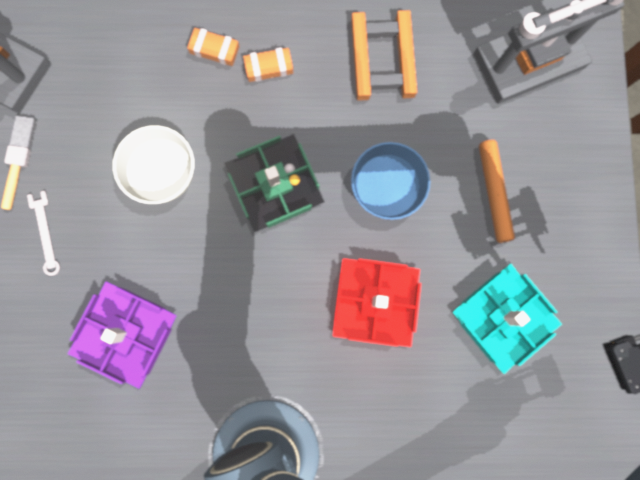

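View pics/side0.png

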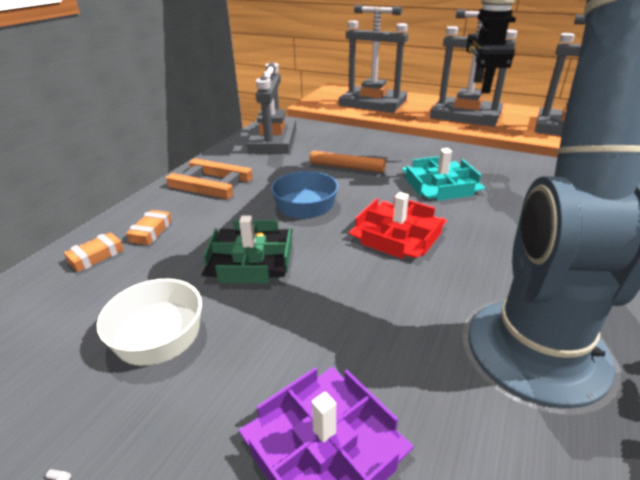

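The top view shows the green tray at about (275,183), with its post top at (272,174), brass ball at (295,181) and steel ball at (290,168). The white dish is at (153,165) and the blue one at (391,181). The side view agrees.

```bash
cat > h.py <<'E'
import cv2,numpy as np
from workcell import env
def cam(n):
    c=env.camera_params(n); f=240/np.tan(np.radians(c['vfov']/2)); R=cv2.Rodrigues(c['rvec'])[0]
    return f,c['cx'],c['cy'],R,np.array(c['tvec'])
def cloud(n,d):
    f,cx,cy,R,t=cam(n); v,u=np.mgrid[:480,:640]
    P=np.stack([(u-cx)/f*d,(v-cy)/f*d,d],-1)-t
    P=P@R; P[d==0]=np.nan; return P
def onplane(n,uv,z):
    f,cx,cy,R,t=cam(n); uv=np.atleast_2d(uv).astype(float)
    r=np.c_[(uv-[cx,cy])/f,np.ones(len(uv))]@R; C=-R.T@t
    return C+r*((z-C[2])/r[:,2])[:,None]
def look(n):
    p,d=env.get_image(n); return p,cv2.cvtColor(p,cv2.COLOR_BGR2HSV),cloud(n,d)
E
python3 - <<'E'
from h import *
for n in("top","side"):
    p=cv2.imread(f"pics/{n}0.png"); h=cv2.cvtColor(p,cv2.COLOR_BGR2HSV); P=cloud(n,np.load(f"pics/{n}0.npy"))
    print(n,"bench z",np.nanmedian(P[...,2]))
    H,S,V=[h[...,i].astype(int) for i in range(3)]
    m=(H>60)&(H<85)&(S>90)&(P[...,2]>.02)&(P[...,2]<.06)
    nl,lab,st,ce=cv2.connectedComponentsWithStats(m.astype(np.uint8))
    # walls: green within 0.13 m of median
    q=P[m]; c=np.median(q[:,:2],0); q=q[np.hypot(*(q[:,:2]-c).T)<.13]
    for zlo in(.03,):
        w=q[(q[:,2]>zlo)&(q[:,2]<.045)]; r=cv2.minAreaRect((w[:,:2]*1000).astype(np.float32)); print("tray rect",len(w),r, "zpc",np.percentile(w[:,2],[5,50,95]))
    near=np.hypot(P[...,0]-c[0],P[...,1]-c[1])<.13
    def rep(name,mm):
        if mm.sum(): v,u=np.nonzero(mm); print(name,mm.sum(),(u.mean(),v.mean()),np.nanmedian(P[mm],0),P[mm].max(0))
    rep("post top",near&(P[...,2]>.09)&(P[...,2]<.105))
    b=near&(H>18)&(H<35)&(S>130)&(V>120); rep("brass",b)
    wht=(S<50)&(V>150)&(P[...,2]>.043)&(P[...,2]<.056)
    nl,lab,st,ce=cv2.connectedComponentsWithStats(wht.astype(np.uint8))
    for i in range(1,nl):
        if st[i,4]>40:
            a=P[lab==i][:,:2]; print("white",st[i],cv2.minEnclosingCircle((a*1000).astype(np.float32)),cv2.fitEllipse((a*1000).astype(np.float32)))
    if n=="top":
        cv2.imwrite("pics/crop.png",cv2.resize(p[120:250,210:340],None,fx=4,fy=4,interpolation=cv2.INTER_CUBIC))
E
```

```text
top bench z 0.00046968557344860226
tray rect 459 ((531.821533203125, -25.659988403320312), (109.90646362304688, 95.19454193115234), 23.612377166748047) zpc [0.03110378 0.03463735 0.04105909]
post top 127 (np.float64(271.92913385826773), np.float64(172.83464566929135)) [ 0.55641885 -0.01575443  0.09542622] [ 0.57116548 -0.0020245   0.10060182]
brass 61 (np.float64(293.9672131147541), np.float64(179.1639344262295)) [ 0.56060682 -0.05751386  0.02787537] [ 0.57085905 -0.04903526  0.03518466]
white [114 126  80  78 676] ((587.0928344726562, 229.31576538085938), 82.48532104492188) ((586.527099609375, 228.80108642578125), (157.3542022705078, 157.8963165283203), 124.01712036132812)
side bench z -0.0004732856893862223
tray rect 968 ((555.3404541015625, -12.111373901367188), (162.8563690185547, 167.34939575195312), 23.04936981201172) zpc [0.03061425 0.03349886 0.03900327]
post top 86 (np.float64(245.3139534883721), np.float64(219.40697674418604)) [ 0.55602565 -0.00968622  0.09410832] [0.56888005 0.00138733 0.09628099]
brass 16 (np.float64(258.875), np.float64(233.3125)) [ 0.56700032 -0.06032226  0.02768598] [ 0.58497184 -0.05305159  0.03189283]
white [395 212  11   8  54] ((300.8228759765625, -221.88995361328125), 11.79113483428955) ((285.7520446777344, -189.87391662597656), (26.74819564819336, 55.08781433105469), 0.0)
white [242 237  12   7  59] ((553.83203125, -7.0582356452941895), 11.300639152526855) ((552.0029296875, -5.861774444580078), (10.65816593170166, 20.29519271850586), 124.02378845214844)
white [ 97 280 104  73 988] ((586.7849731445312, 232.8617401123047), 82.85763549804688) ((585.509033203125, 232.99789428710938), (157.6284637451172, 158.47853088378906), 50.65528106689453)
white [313 422  23  16 131] ((240.09078979492188, 294.38629150390625), 13.826789855957031) ((236.10467529296875, 308.2393798828125), (12.013824462890625, 12.650046348571777), 109.02099609375)
```

View pics/crop.png

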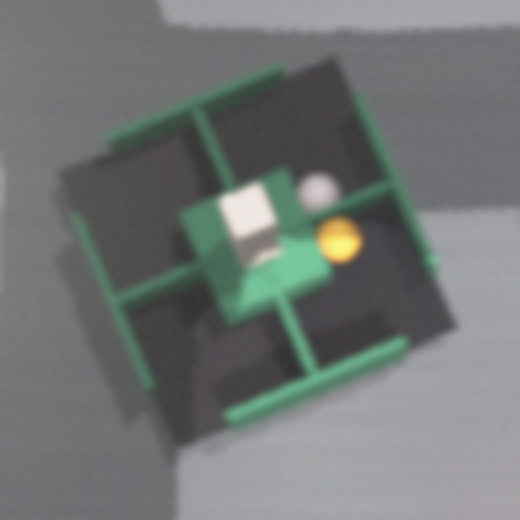

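Brass bay points to the lower-right corner (450,325 in the crop), with steel in the upper-right bay. The tray is at (0.5555,-0.0125) with yaw about 23.3° (mod 90), and the dish is at (0.586,0.231). Next I check reachability for the different grasp and tip directions.

```bash
cat >> h.py <<'E'
YAW=np.radians(23.3); T0=np.array([.5555,-.0125,0]); D=np.array([.5865,.231,0])
CT=np.array([-.081,-.081,0]); TCPT=np.array([0,0,.056])
def Rz(a): return cv2.Rodrigues(np.array([0,0,float(a)]))[0]
def G(k): return Rz(k*np.pi/2)@np.diag([1.,-1,-1])     # tool in tray frame
def carry(phi,tilt,k,C):
    """tray pose with brass corner at C, facing heading phi, dipped by tilt (rad)"""
    d=np.array([np.cos(phi),np.sin(phi),0]); ax=np.cross([0,0,1],d)
    R=cv2.Rodrigues(ax*tilt)[0]@Rz(phi+np.radians(135))   # corner heading in tray = -135 deg
    return C-R@CT+R@TCPT, R@G(k)
E
python3 - <<'E'
from h import *
for k in range(4):
    q=env.ik(T0+TCPT,Rz(YAW)@G(k)); qa=env.ik(T0+TCPT+[0,0,.1],Rz(YAW)@G(k))
    print("k",k,None if q is None else np.round(q), qa is not None)
    if q is None or qa is None: continue
    for ph in range(-180,180,30):
        p=np.radians(ph); C=D-.035*np.array([np.cos(p),np.sin(p),0])+[0,0,.07]
        r=[env.ik(*carry(p,np.radians(t),k,C)) for t in(0,15,30)]
        if all(x is not None for x in r): print(ph,np.round(carry(p,0,k,C)[0],2),*[np.round(x).astype(int) for x in (r[0],r[2])])
E
```

```text
k 0 [ 14.  29. -23. 112.  16.  42. -85.] True
-180 [0.74 0.23 0.13] [ -53   55   63   80  -50   75 -122] [ -65   32   53  108  -33   25 -132]
-150 [0.72 0.31 0.13] [  -9   44  -31   75   23   66 -146] [ -12   24  -16  106   12   21 -141]
-120 [0.66 0.36 0.13] [  -9   45  -40   79   29   67 -127] [  4  29 -35 103  -2  28 -98]
-90 [0.59 0.38 0.13] [  -9   41  -43   88   30   63 -104] [ 13  34 -48 100  -3  41 -70]
-60 [0.51 0.36 0.13] [ -5  37 -50  98  32  60 -81] [ 14  39 -53  96   0  58 -46]
-30 [0.46 0.31 0.13] [  3  32 -55 108  31  56 -51] [ 14  42 -55  92   6  74 -25]
0 [0.44 0.23 0.13] [ 14  28 -60 115  31  54 -17] [ 10  43 -54  90  14  86  -1]
30 [0.46 0.16 0.13] [ 31  35 -72 117  40  59  13] [  8  43 -53  90  25  94  23]
60 [0.51 0.1  0.13] [ 36  39 -72 112  43  62  50] [  6  42 -54  91  38  96  49]
90 [0.59 0.08 0.13] [ 33  43 -68 103  44  66  86] [ 12  48 -68  94  58  98  68]
120 [0.66 0.1  0.13] [ 28  50 -68  92  48  72 116] [ 13  45 -68  98  69  88  94]
150 [0.72 0.16 0.13] [ -50   52   63   87  -48   71 -145] [ 15  43 -68 101  75  73 118]
k 1 [ 25.  32. -37. 111.  27.  45. 
[... 2487 characters left out ...]
7  101  -22   43 -144]
-60 [0.51 0.36 0.13] [ -53   28   19  101  -11   52 -134] [   4   33  -35   97  -14   58 -124]
-30 [0.46 0.31 0.13] [   7   35  -62  108   37   59 -146] [   6   37  -42   93   -3   73 -106]
0 [0.44 0.23 0.13] [   9   25  -52  116   26   51 -102] [  7  40 -47  90  10  85 -87]
30 [0.46 0.16 0.13] [ 27  30 -65 117  34  55 -71] [  6  41 -50  90  23  93 -65]
60 [0.51 0.1  0.13] [ 26  29 -54 112  29  54 -28] [  5  41 -52  91  37  95 -40]
90 [0.59 0.08 0.13] [ 21  32 -45 103  27  56  10] [  5  40 -53  94  50  90 -16]
120 [0.66 0.1  0.13] [ 20  41 -49  92  34  63  36] [  6  37 -52  98  60  78   8]
150 [0.72 0.16 0.13] [ 16  48 -55  82  40  71  61] [  8  35 -53 102  67  63  31]
```

```bash
python3 - <<'E'
from h import *
k=1; R=Rz(YAW)@G(k)
env.move_ptp(T0+TCPT+[0,0,.12],R)
env.move_straight(T0+TCPT,vel=.1,stop_force=8)
env.close(45)
o=env.observe(); print(o['clock'],o['position'],o['opening'],o['grasp_force'],o['contact_force'])
env.move_straight(o['position']+[0,0,.05],vel=.05)
o=env.observe(); print(o['clock'],o['position'],o['opening'],o['grasp_force'],o['contact_force'],o['wrist_torque'])
p,d=env.get_image("side"); cv2.imwrite("pics/side1.png",p); p,d=env.get_image("top"); cv2.imwrite("pics/top1.png",p)
E
```

```text
5.0167 [ 0.55583553 -0.01233037  0.05603482] 0.021610178624330276 44.98575716279447 [ 1.67221698 -0.02799247 -0.51432264]
6.1667 [ 0.5555199  -0.01239187  0.10567563] 0.021796564383827103 44.984927382320166 [ 1.00586997  0.40227901 -4.43233379] [ 0.06347797 -0.11652486 -0.03701656]
```

View pics/side1.png

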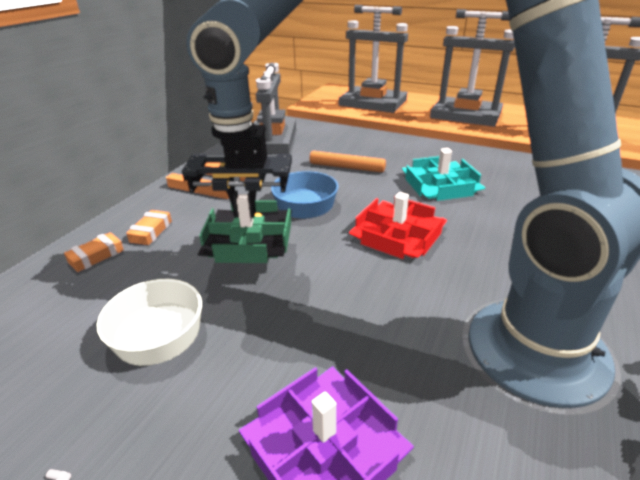

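The tray hangs level from the gripper around (245,230), and the brass ball is visible at (258,217). Next I carry it past the dish to the far side.

```bash
python3 - <<'E'
from h import *
k=1; ph=np.radians(-90); C=D+[0,.035,.07]
P,R=carry(ph,0,k,C); o=env.observe()
env.move_straight([*o['position'][:2],.19],vel=.1)
env.move_straight([P[0],P[1],.19],vel=.12,ori=R)
env.move_straight(P,vel=.07)
o=env.observe(); print(o['clock'],o['position']-P,o['opening'],o['contact_force'],o['q'])
for n in("side","top"):
    p,d=env.get_image(n); cv2.imwrite(f"pics/{n}2.png",p)
E
python3 -c "
import cv2,numpy as np
cv2.imwrite('pics/c2.png',np.hstack([cv2.imread('pics/side2.png')[120:480,0:400],cv2.imread('pics/top2.png')[60:420,0:400]]))"
```

```text
11.7583 [0.00029337 0.00040218 0.00069138] 0.021863706487608926 [-0.28357961  0.42598915 -3.9677002 ] [ -9.41750439  40.76525553 -42.90023015  87.73653242  29.8392191
  63.31321239 -13.96726875]
```

View pics/c2.png

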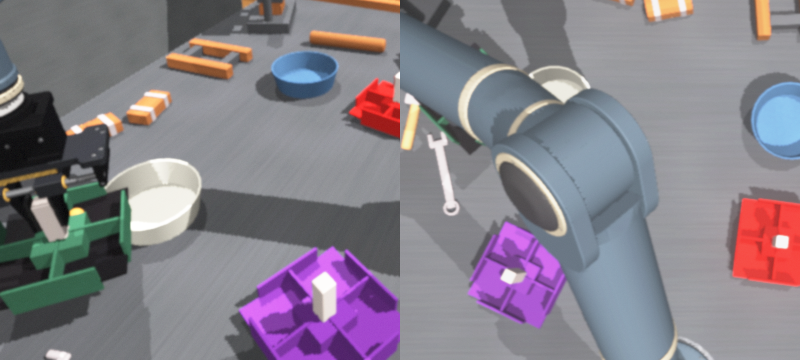

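The tray is level beside the dish. Its gap corner, between the two rim pieces at about (115,195) in the left crop, lies over the dish, and the brass ball is at (77,213). Now I tip it slowly.

```bash
python3 - <<'E'
from h import *
k=1; ph=np.radians(-90); C=D+[0,.035,.07]
for t in(7,11,14,17,20,23,26):
    P,R=carry(ph,np.radians(t),k,C)
    env.move_straight(P,vel=.03,ori=R); 
    if t>10: env.dwell(.3)
    p,h,X=look("side"); H,S,V=[h[...,i].astype(int) for i in range(3)]
    m=(H>20)&(H<35)&(S>110)&(V>110); m[:,300:]=0; m[:250]=0
    o=env.observe(); v,u=np.nonzero(m)
    x=np.nanmedian(X[m],0) if m.any() else None
    print(t,o['clock'],m.sum(),(u.mean(),v.mean()) if m.any() else 0,x,o['contact_force'][2])
    if x is not None and x[1]<.24 and x[2]<.05 and t>=14: break
env.dwell(1)
p,d=env.get_image("side"); cv2.imwrite("pics/side3.png",p[160:480,0:400])
E
```

```text
7 12.575 29 (np.float64(77.37931034482759), np.float64(316.2413793103448)) [0.60338214 0.33599194 0.10848388] -4.756076804889131
11 13.375 129 (np.float64(93.45736434108527), np.float64(309.13953488372096)) [0.60537153 0.30621891 0.10698083] -4.337171445871784
14 14.1 89 (np.float64(114.87640449438203), np.float64(300.2584269662921)) [0.58902933 0.27922515 0.10604171] -3.688463490575479
17 14.825 62 (np.float64(136.29032258064515), np.float64(309.9516129032258)) [0.59729176 0.23006534 0.02275508] -3.9860939402711617
```

View pics/side3.png

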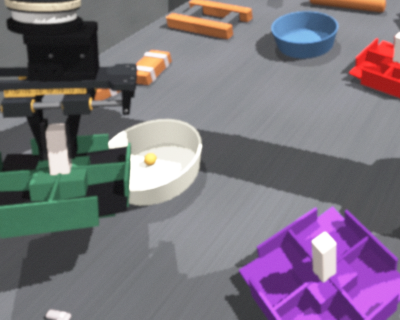

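The brass ball lies in the white dish at (150,158). Next I level the tray, carry it back and set it down.

```bash
python3 - <<'E'
from h import *
k=1; ph=np.radians(-90); C=D+[0,.035,.07]
P,R=carry(ph,np.radians(8),k,C); env.move_straight(P,vel=.04,ori=R)
P,R=carry(ph,0,k,C); env.move_straight(P,vel=.04,ori=R)
env.move_straight([P[0],P[1],.19],vel=.08)
R=Rz(YAW)@G(k); A=T0+TCPT
env.move_straight([A[0],A[1],.19],vel=.12,ori=R)
env.move_straight([A[0],A[1],.075],vel=.07)
s=env.move_straight([A[0],A[1],.053],vel=.015,stop_force=4)
o=env.observe(); print(s,o['clock'],o['position'],o['contact_force'],o['opening'])
p,d=env.get_image("side"); cv2.imwrite("pics/side4.png",p[160:480,0:400])
E
```

```text
True 24.4333 [ 0.55537908 -0.01252162  0.0559864 ] [-0.73957304 -0.21472987  6.60842693] 0.021839182445901693
```

View pics/side4.png

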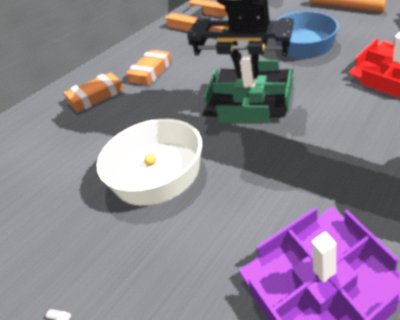

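The tray is on the bench at (250,95) and the brass ball is in the dish at (150,159). Now I release and back off.

```bash
python3 - <<'E'
from h import *
env.open(); o=env.observe()
env.move_straight(o['position']+[0,0,.16],vel=.1)
q=env.observe()['q'].copy(); q[0]-=45; env.move_joints(q); env.dwell(.5)
o=env.observe(); print(o['clock'],o['position'],o['contact_force'])
p,h,X=look("top"); cv2.imwrite("pics/top5.png",cv2.resize(p[100:260,100:350],None,fx=3,fy=3))
E
```

```text
29.55 [0.40059241 0.38209297 0.21395921] [ 6.64770163e-04 -5.89243814e-03 -1.02926318e+00]
```

View pics/top5.png

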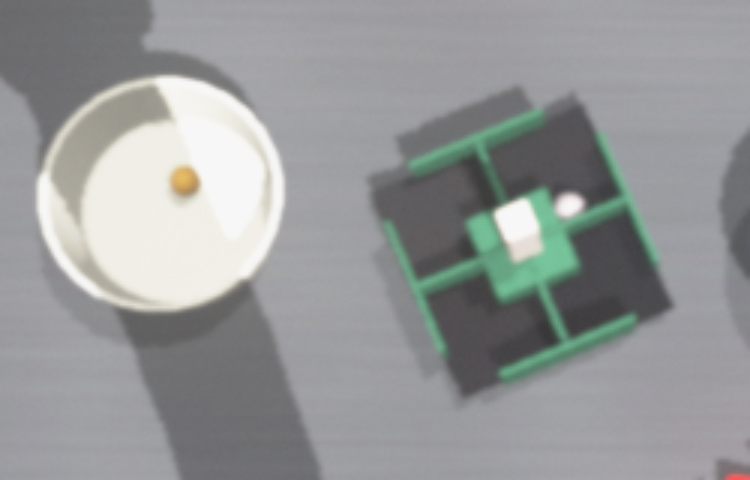

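The brass ball is in the dish at (184,181). The steel ball is in its bay at (568,206), and the tray is flat and free.

```bash
python3 -c "
from workcell import env
print(env.sign_off())"
```

```text
the job is handed in; nothing more can be done
None
```

The brass ball is in the white dish, the steel ball is still in its bay, and the tray is flat on the bench and released; I handed the job in after about 30 s on the robot's clock, but the sign-off did not return a verdict.

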